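# Bring up the microscope modules in order

## Task

Switch on the microscope's three desk modules in start-up order: lightly press in the key on the tall lamp supply first, then the key on the joystick stage controller, then the key on the flat camera box, each until it is in. Use only a light touch (about 5 N, stop as soon as the key is in) and do not lift, tip or shove the boxes or disturb anything else on the table.

Things in the scene. Friction and masses are not known exactly. Their poses are not given: they have to be found in the camera images.
- lamp_box: Lamp supply: white upright box, 74 x 74 mm and 95 mm high (the tallest of the three), cooling slots in its sides; key in the middle of its top, its top 115 mm above the table when out. Loose on the table, about 0.8 kg, rubber feet; origin at the centre of its underside, z up.
- lamp_key_top (a point): Centre of the top face of the lamp box's key; moves with the key (z up, x and y as the box's). The key is a round black plastic push key, 22 mm across, standing 20 mm proud of the box. It slides straight down (along -z) against a steady drag of about 3 N, stays where it is left (no spring back, no click) and is fully in at 8 mm of travel; past that its sprung cap gives by up to 9 mm more, pushing back with 4 N rising by about 1 N per mm, and comes up again when released.
- lamp_key (a joint): How far the lamp box's key is pushed in, m: 0 fully out, 0.008 fully in (the cap's give is not counted; it may start up to 1 mm in).
- stage_box: Stage controller: white oblong box, 124 mm (its x) x 78 mm (its y), top at 42 mm, with a joystick rising to 92 mm above the table at 34 mm along its +x; its key is at -36 mm along x, 70 mm from the stick, its top 62 mm above the table when out. Loose on the table, about 0.8 kg, rubber feet; origin at the centre of its underside, z up.
- stage_key_top (a point): Centre of the top face of the stage box's key; moves with the key (z up, x and y as the box's). The key is a round black plastic push key, 22 mm across, standing 20 mm proud of the box. It slides straight down (along -z) against a steady drag of about 3 N, stays where it is left (no spring back, no click) and is fully in at 8 mm of travel; past that its sprung cap gives by up to 9 mm more, pushing back with 4 N rising by about 1 N per mm, and comes up again when released.
- stage_key (a joint): How far the stage box's key is pushed in, m: 0 fully out, 0.008 fully in (the cap's give is not counted; it may start up to 1 mm in).
- camera_box: Camera box: white flat square box, 104 x 104 mm and only 28 mm high, three metal sockets on its far edge (+x); key in the middle of its top, its top 48 mm above the table when out. Loose on the table, about 0.8 kg, rubber feet; origin at the centre of its underside, z up.
- camera_key_top (a point): Centre of the top face of the camera box's key; moves with the key (z up, x and y as the box's). The key is a round black plastic push key, 22 mm across, standing 20 mm proud of the box. It slides straight down (along -z) against a steady drag of about 3 N, stays where it is left (no spring back, no click) and is fully in at 8 mm of travel; past that its sprung cap gives by up to 9 mm more, pushing back with 4 N rising by about 1 N per mm, and comes up again when released.
- camera_key (a joint): How far the camera box's key is pushed in, m: 0 fully out, 0.008 fully in (the cap's give is not counted; it may start up to 1 mm in).
- objective_can: Clear round can with a black cap, 40 mm across, 54 mm high, standing between the boxes. Loose bystander, to be left alone; origin on its underside.
- oil_bottle: Small amber bottle with a black cap, 28 mm across, 62 mm high, standing between the boxes. Loose bystander, to be left alone; origin on its underside.
- filter_cube: Black cube, 32 mm, with green glass windows. Loose bystander, to be left alone; origin on its underside.
- slide_case: Flat grey and white slide case, 95 x 170 x 34 mm. Loose bystander, to be left alone; origin on its underside.
- culture_dish: Clear lidded dish, 92 mm across, 16 mm high. Loose bystander, to be left alone; origin on its underside.
- tissue_box: Cardboard box, 85 x 120 x 70 mm. Loose bystander, to be left alone; origin on its underside.
- marker: Grey and black marker pen, 136 mm long, 14 mm thick, lying along its x. Loose bystander, to be left alone; origin on its underside.
- blower: Black rubber dust blower, 54 mm across, 95 mm high with its nozzle. Loose bystander, to be left alone; origin on its underside.
Not all that is in view belongs to the job. Leave any pink look-alike of the stage_box alone.

How it is judged (in metres and radians):
On the way, in this order (a step that is already met when the one before it is completed fails the run):
1. the lamp supply's key is in, the other two still out (value of joint lamp_key above 0.005 m and value of joint each of stage_key, camera_key below 0.003 m), for 0.1 s.
2. then the stage controller's key is in, the camera key still out (value of joint each of lamp_key, stage_key above 0.005 m and value of joint camera_key below 0.003 m), for 0.1 s.
3. then the camera box's key is in (value of joint each of lamp_key, stage_key, camera_key above 0.005 m), for 0.1 s.
At the end, for the whole second after the job is handed in: All three keys are pushed in by at least 5 of their 8 mm, the boxes stand flat and still within 20 mm of where they began, and every bystander is within 20 mm of its start (all of step 3 and distance of each of lamp_box, stage_box, camera_box, objective_can, oil_bottle, filter_cube, slide_case, culture_dish, tissue_box, marker, blower from where it was at the start of the episode below 0.02 m and angle between each of lamp_box, stage_box, camera_box's own z axis and vertical below 0.05 rad and linear speed of each of lamp_box, stage_box, camera_box below 0.02 m/s); the robot touches nothing.
It fails at once if the stage or camera key is pushed in before the lamp key is in (value of joint lamp_key below 0.005 m and value of joint any of stage_key, camera_key above 0.003 m).
It fails at once if the camera key is pushed in before the stage key is in (value of joint stage_key below 0.005 m and value of joint camera_key above 0.003 m).
It fails at once if a box or its key is pressed harder than 12 N (contact force between any of the fingers, the arm and lamp_box above 12 N or contact force between any of the fingers, the arm and stage_box above 12 N or contact force between any of the fingers, the arm and camera_box above 12 N).
It fails at once if a box is lifted (8 mm), tipped (0.15 rad) or shoved more than 20 mm (height (world z) of any of lamp_box, stage_box, camera_box above 0.008 m or angle between any of lamp_box, stage_box, camera_box's own z axis and vertical above 0.15 rad or distance of any of lamp_box, stage_box, camera_box from where it was at the start of the episode above 0.02 m).
It fails at once if a bystander is moved more than 20 mm (distance of any of objective_can, oil_bottle, filter_cube, slide_case, culture_dish, tissue_box, marker, blower from where it was at the start of the episode above 0.02 m).
It also fails if it takes over 45 s, if anything falls off the work surface, if the arm or the gripper's body presses on something with over 40 N, if the wrist force passes 120 N, or if a joint passes its speed limit or range.

## Robot

A 7-joint arm with a two-finger parallel gripper is mounted at the origin on the work surface. World frame = base frame: x ahead of the robot, y to its left, z up, the work surface at z = 0. Lengths are in mm, angles in rad, forces in N, time in s.
With the tool pointing down it reaches from about 400 to 875 mm from the base axis. Payload 4.4 kg.
Tool frame: the origin (TCP) lies midway between the tips of the shut fingers; the grasp point (between the pads) lies 19 mm behind it (ctrl.pinch_z is the distance from the TCP to the grasp point, in mm); z points along the fingers, y is the line along which they close (so a half turn about z gives the same grasp; the last joint's range is limited). The gripper opens to 85 mm and grips with 20 to 120 N. Pads are 22 mm wide; open, the fingers measure 114 mm over their backs; the gripper's body (76 mm by 85 mm) begins 54 mm behind the grasp point. The pads swing forward as they close: fully open they stand 13 mm farther back than shut.
Start: joints at [1.103, 0.628, 0.038, 1.517, -0.027, 0.996, -0.02], TCP at [254.227, -598.236, 231.313] pointing down, gripper open.
Joint ranges: [-3.06, 3.06], [-0.37, 2.12], [-1.25, 1.32], [0.18, 2.47], [-1.1, 4.24], [0.23, 1.98], [-2.94, 2.94]. Speed limits (rad/s): [2.57, 2.57, 3.14, 3.14, 3.14, 3.14, 3.14].

## Interface

Orientations are given as [roll, pitch, yaw] about the fixed x, y, z axes, in that order (R = Rz(yaw) Ry(pitch) Rx(roll)).
In Python, from cell import read_state, cams, order, ctrl gives the robot as it stands.
- The arm moves only by the tool move_arm, never from a script. Its argument "targets" is text: rows parted by semicolons, each of 7 numbers parted by spaces: the gripper's target within -1 to 1 (fully open at 1, half-way at 0, shut at -1), then the shift along the tool's x, y, z in cm, then the turn, a rotation vector about the tool's x, y, z in degrees. A call has 1 to 5 rows; each row shifts and turns the commanded pose from where the row before left it, along the tool's axes as they then stand; what a row does not reach is not made up. A row lasts 1/12 s, in which the tool goes at most 41.7 mm and 7.16 degrees, less where a joint would pass 70% of its speed; a pose out of reach is approached as far as the arm can. A call with a gripper value outside its range is refused whole. The fingers move at their own pace and stop on an object; the grip force is fixed at half the most. Time passes only in rows, so rows that do not move let the fingers close. It gives the time, the measured TCP pose, the force, the opening and the grip force at its end, in the units of the state.
- read_state(): the state, without advancing time (a new reading comes with each control period).
- cams.get_image(name): name is "scene" or "side" or "wrist"; returns a dict with "color" (420x560x3 uint8, red, green, blue), "fovy" (degrees; the focal length in pixels is half the picture's height over the tangent of half this angle, whatever the lens; pixels are square), "cx", "cy" (the principal point, pixels), "k1" (the pictures are not rectified: a ray, as slopes to the right and down, at radius r is drawn at 1 + k1 r^2 times it, then the intrinsics apply), "rvec" (rotation vector, rad) and "tvec" (3), from world to camera coordinates, as OpenCV has them. Camera axes: x right, y down, z forward; pixel columns grow to the right and rows downward; lengths in mm; the calibration is good to about 2 mm. A picture is of the moment at which its call begins. There is no depth.
- order.finish_job(): hands the job in; it is judged then, once.
The state is a dict: "clock": time; "qpos": joint angles; "qd": joint speeds; "tau": joint torques, N m; "eef_pos": TCP position; "tool_rot": TCP orientation; "force": force on the tool from outside, world axes, zero at the start; "torque": the same for the moment, N m; "width": finger opening in mm; "gripper_force": force on a finger pad.
Only numpy, scipy, OpenCV 4.12 (cv2) and the standard library are available. Lean on these libraries where they do the work, as an engineer would, in place of code of your own. Each camera call takes 0.05 s, during which the arm holds its last target. There are 200 camera calls.

## Working session

There is one attempt and no reset: what is moved stays moved. The work goes in short steps, Python scripts to look and compute and a tool call to move; the robot and the scene stay as the last step left them, time stands still between calls to the robot, and variables do not carry over. Pictures are saved under pics/ and viewed, at most 10 in all, crops included, and the job is handed in when it is done.

Besides the shell and the picture viewer there is one more tool, called after "Emit:" by a JSON object that holds its "name" and its "arguments", one argument or row to a line. move_arm: Moves the arm, as the interface text tells. Its arguments: {"type":"object","properties":{"targets":{"type":"string"}},"required":["targets"]}

```bash
mkdir -p pics
cat > h.py <<'E'
import numpy as np, cv2
from cell import read_state, cams, order, ctrl
def grab(n,f):
    im=cams.get_image(n); cv2.imwrite(f,im["color"][:,:,::-1]); np.save(f[:-4]+'.npy',np.array([im],dtype=object)); return im
def load(f): return np.load(f,allow_pickle=True)[0]
def K(im):
    h=im["color"].shape[0]; f=h/2/np.tan(np.radians(im["fovy"])/2)
    return np.array([[f,0,im["cx"]],[0,f,im["cy"]],[0,0,1.]]), np.array([im["k1"],0,0,0,0.])
def ray(im,u,v):
    k,d=K(im); s=cv2.undistortPoints(np.array([[[u,v]]],float),k,d)[0,0]
    R=cv2.Rodrigues(np.array(im["rvec"],float))[0]; t=np.array(im["tvec"],float).ravel()
    return -R.T@t, R.T@np.array([s[0],s[1],1])
def onz(im,u,v,z):
    c,r=ray(im,u,v); return c+r*(z-c[2])/r[2]
def proj(im,p):
    k,d=K(im); return cv2.projectPoints(np.array([p],float),np.array(im["rvec"],float),np.array(im["tvec"],float),k,d)[0][0,0]
E
python3 - <<'E'
from h import *
for n in("scene","side"):
    im=grab(n,f"pics/{n}0.png"); print(n,ray(im,280,210))
s=read_state(); print(s)
a=np.vstack([cv2.imread("pics/scene0.png")]);
E
```

```text
scene (array([1425.46986388, -376.3287887 , 1148.29371316]), array([-0.60987258,  0.26454915, -0.74728929]))
side (array([ 96.7828264 , 586.02994267, 774.95814434]), array([ 0.45964123, -0.59144291, -0.66255835]))
{'clock': 0.1, 'qpos': array([ 1.10320836,  0.62923998,  0.03841559,  1.51821998, -0.02704227,
        0.99627784, -0.02000137]), 'qd': array([-0.000253  , -0.0019059 , -0.00019712, -0.0021042 , -0.000498  ,
       -0.00034949, -0.00138898]), 'tau': array([ 2.00602692e-03, -5.64532614e+01,  1.23003434e+00, -1.93972760e+01,
        1.12286760e-02,  5.28804536e-03, -1.41543387e-05]), 'eef_pos': array([ 254.04331466, -597.72873978,  230.50468547]), 'tool_rot': array([-3.13996358e+00, -3.82940185e-05,  4.01788255e-01]), 'force': array([-0.2814504 ,  0.16654965,  0.2316265 ]), 'torque': array([0.01610254, 0.0055559 , 0.06019596]), 'gripper_force': 0.0, 'width': 85.76157847144304}
```

View pics/scene0.png

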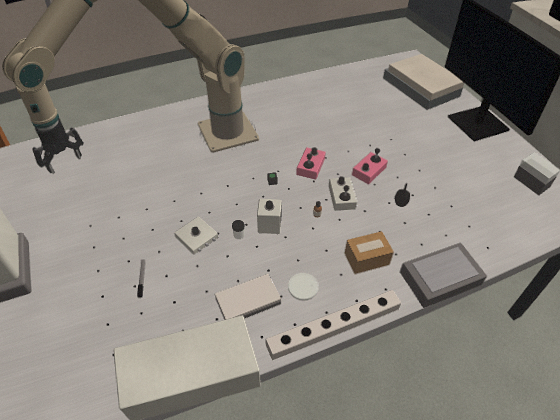

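View pics/side0.png

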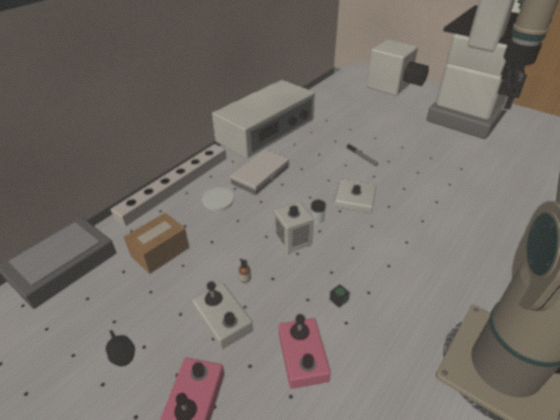

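The scene view shows the lamp box with its key near (269,205), the camera box near (196,231) and one white stage box near (343,192). Two pink look-alikes sit at (311,162) and (370,167). In the side view the white boxes are at (294,212), (356,190) and (222,313). The white one at (343,192) is the stage box because the pink ones are excluded. I'll confirm that and the keys in one crop.

Run:
```python
from h import *
a=cv2.imread("pics/scene0.png"); b=cv2.imread("pics/side0.png")
r=lambda i,x,y,w,h,s:cv2.resize(i[y:y+h,x:x+w],None,fx=s,fy=s,interpolation=cv2.INTER_CUBIC)
# scene crop x 170..370,y140..255 at 4; side x 190..390,y170..350 -> 2.0?
A=r(a,170,170,200,85,4)          # 800x340
B=np.hstack([r(b,190,275,80,65,4),r(b,270,195,60,65,4),r(b,330,170,60,65,4)]) # 800x260
cv2.imwrite("pics/crop.png",np.vstack([A,B]))
```

```text
(no output)
```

View pics/crop.png

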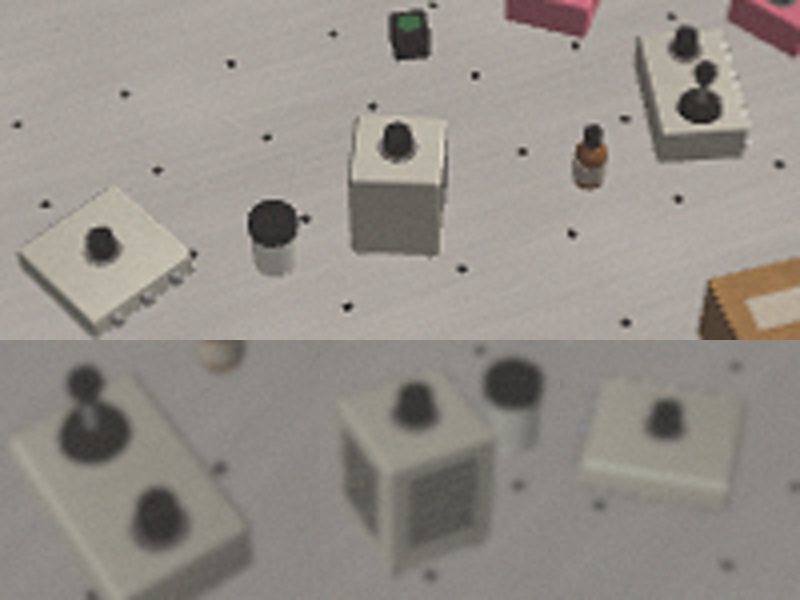

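The stage box is confirmed: its key is at scene (341,178) and its stick with ball is at (346,195). The lamp key top is at (269,202) and the camera key top at (195,228). In the side view the key tops are at lamp (293.5,208), stage (229.5,315) and camera (356,187).

Run:
```python
from h import *
S,D=load("pics/scene0.npy"),load("pics/side0.npy")
for n,z,a,b in (("lamp",115,(269.2,202.5),(293.5,208)),("stage",62,(341.2,178.7),(229.5,315)),("cam",48,(195.2,228.5),(356.2,187))):
    print(n,onz(S,*a,z).round(1),onz(D,*b,z).round(1))
p=onz(S,(705/4+170),(72/4+170),88);print("stick",p, onz(D,190+85/4,275+44/4,88))
for n,u,v,z in (("can",272/4+170,222/4+170,54),("bottle",593/4+170,135/4+170,60)): print(n,onz(S,u,v,z))
```

```text
lamp [539.9 -29.6 115. ] [533.2 -28.2 115. ]
stage [486.3 262.9  62. ] [478.8 263.3  62. ]
cam [ 496.2 -268.9   48. ] [ 490.3 -267.4   48. ]
stick [554.62183294 242.0891774   88.        ] [542.75980647 245.74558234  88.        ]
can [ 541.90032436 -138.79933861   54.        ]
bottle [560.49631835 136.92186688  60.        ]
```

Emit:
{"name": "move_arm", "arguments": {
  "targets": "-1 2.4 -2.1 0 0 0 0;-1 2.4 -2.1 0 0 0 0;-1 2.4 -2.1 0 0 0 0;-1 2.4 -2.1 0 0 0 0;-1 2.4 -2.1 0 0 0 0"
}}

```text
clock: 0.52
eef_pos: [323.9, -453.0, 230.9]
tool_rot: [-3.141, 0.0, 0.402]
force: [0.6, -0.4, -0.4]
width: 25.5
gripper_force: 0.0
```

Emit:
{"name": "move_arm", "arguments": {
  "targets": "-1 2.4 -2.1 0 0 0 0;-1 2.4 -2.1 0 0 0 0;-1 2.4 -2.1 0 0 0 0;-1 2.4 -2.1 0 0 0 0;-1 2.4 -2.1 0 0 0 0"
}}

```text
clock: 0.93
eef_pos: [393.3, -309.5, 231.1]
tool_rot: [-3.141, 0.0, 0.402]
force: [1.0, 0.8, -0.6]
width: 0.5
gripper_force: 0.0
```

Emit:
{"name": "move_arm", "arguments": {
  "targets": "-1 2.4 -2.1 0 0 0 0;-1 2.4 -2.1 0 0 0 0;-1 2.4 -2.1 0 0 0 0;-1 2.4 -2.1 0 0 0 0;-1 2.4 -2.1 0 0 0 0"
}}

```text
clock: 1.35
eef_pos: [462.6, -166.0, 231.2]
tool_rot: [-3.141, 0.0, 0.402]
force: [0.6, -0.2, -0.2]
width: 0.3
gripper_force: 0.0
```

Emit:
{"name": "move_arm", "arguments": {
  "targets": "-1 2.4 -2.1 0 0 0 0;-1 2.4 -2.1 0 0 0 0;-1 2.4 -2.1 0 0 0 0;-1 2.4 -2.1 0 0 0 0;-1 0 0 0 0 0 0"
}}

```text
clock: 1.77
eef_pos: [520.6, -44.8, 231.1]
tool_rot: [-3.138, -0.004, 0.411]
force: [0.5, 0.3, 0.4]
width: 0.3
gripper_force: 0.0
```

Run:
```python
from h import *
im=grab("wrist","pics/w1.png"); s=read_state(); print(s["clock"],s["eef_pos"],s["tool_rot"],s["force"],s["width"],s["qpos"],ray(im,280,210))
print(proj(im,(536.5,-29,115)),proj(im,s["eef_pos"]))
```

```text
1.8167 [519.03089542 -48.49400183 230.98525854] [-3.13998270e+00 -1.13000953e-03  4.08720443e-01] [-0.37655454 -1.42406592 -0.08344638] -0.13311926130421883 [ 0.05060869  0.44459976 -0.01423993  1.87442424  0.00571077  0.82229206
 -1.12820679] (array([587.86582895, -15.37741239, 373.26014796]), array([-0.2765328 , -0.10463897, -0.95540812]))
[275.2535696  180.37382581] [289.64356779 268.14693726]
```

View pics/w1.png

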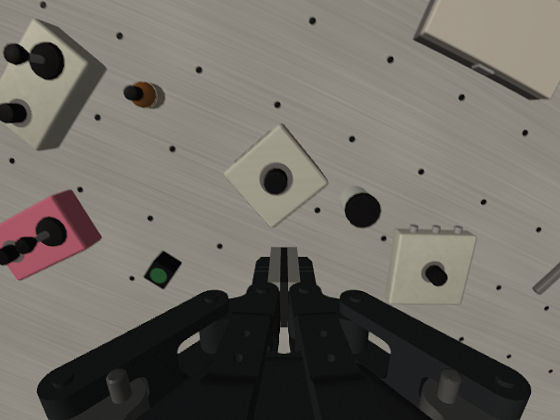

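The wrist view shows the lamp key top at (274.5,181), the camera key at (438,276), the stage key at (8,112) at the picture edge, and the finger tips at (284,247).

Run:
```python
from h import *
im=load("pics/w1.npy"); print(K(im))
for n,u,v,z in(("lamp",275,180.5,115),("cam",439,277,48),("stage",5,113.5,62)): print(n,onz(im,u,v,z).round(1))
s=read_state(); p=s["eef_pos"]; print(s["clock"],p)
im=grab("wrist","pics/w2.png"); s=read_state(); p=s["eef_pos"];print(p, s["tool_rot"], proj(im,p))
g=cv2.cvtColor(im["color"],cv2.COLOR_RGB2GRAY)
m=(g[150:215,240:310]<60).astype(np.uint8); n,l,st,c=cv2.connectedComponentsWithStats(m); print(st,c+[240,150])
print(onz(im,284.5,247,p[2]))
```

```text
(array([[298.29799668,   0.        , 283.57302332],
       [  0.        , 298.29799668, 207.31683148],
       [  0.        ,   0.        ,   1.        ]]), array([-0.06460359,  0.        ,  0.        ,  0.        ,  0.        ]))
lamp [536.3 -28.8 115. ]
cam [ 492.8 -268.    48. ]
stage [478.8 263.   62. ]
1.8167 [519.03089542 -48.49400183 230.98525854]
[517.92460044 -51.21963864 230.87448903] [-3.14101781e+00  7.03571049e-04  4.05225163e-01] [288.47612722 266.80707233]
[[   0    0   70   65 4034]
 [  20   15   25   26  516]] [[274.80961824 182.56544373]
 [272.07945736 177.57945736]]
[527.61115982 -44.71271871 230.87448903]
```

Emit:
{"name": "move_arm", "arguments": {
  "targets": "-1 2.6 -1.4 0 0 0 0;-1 0 0 2.5 0 0 0;-1 0 0 2.5 0 0 0;-1 0 0 2.5 0 0 0;-1 0 0 2 0 0 0"
}}

```text
clock: 2.28
eef_pos: [535.0, -31.6, 134.7]
tool_rot: [3.141, 0.002, 0.399]
force: [-0.5, 0.1, -0.5]
width: -0.1
gripper_force: 0.0
```

Emit:
{"name": "move_arm", "arguments": {
  "targets": "-1 0 0 0.8 0 0 0;-1 0 0 0 0 0 0;-1 0 0 0 0 0 0;-1 0 0 0 0 0 0;-1 0 0 0 0 0 0"
}}

```text
clock: 2.7
eef_pos: [537.3, -30.0, 129.7]
tool_rot: [3.14, -0.002, 0.401]
force: [-0.3, -0.7, -0.1]
width: -0.1
gripper_force: 0.0
```

Run:
```python
from h import *
im=grab("wrist","pics/w3.png"); s=read_state(); print(s["clock"],s["eef_pos"],s["tool_rot"],s["force"])
print(proj(im,(536.3,-29,115)),proj(im,s["eef_pos"]))
cv2.imwrite("pics/w3c.png",cv2.resize(im["color"][150:350,180:400,::-1],None,fx=3,fy=3))
```

```text
2.75 [537.20675693 -29.8427121  129.58374527] [ 3.14052409e+00 -2.25881892e-03  4.01488709e-01] [-0.01150602  0.82555704 -0.24434794]
[282.18456931 252.27185842] [284.24304739 263.29899401]
```

View pics/w3c.png

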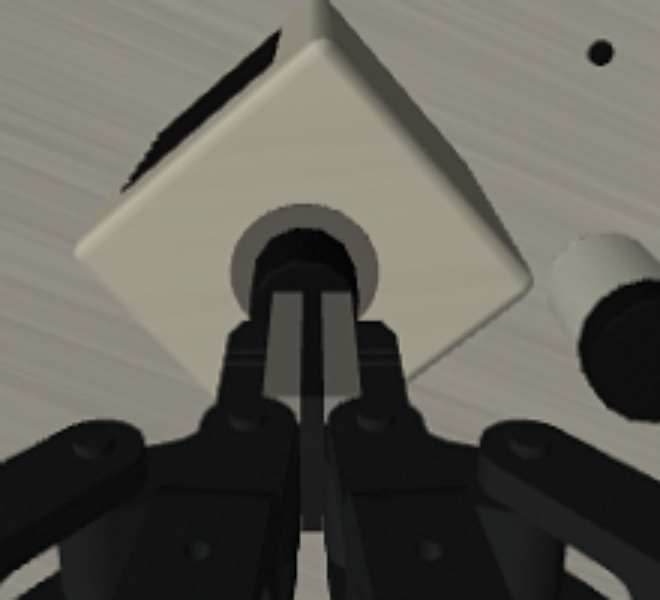

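The fingers sit centred over the lamp key (key near (305,265) in the crop). I'll press gently.

Emit:
{"name": "move_arm", "arguments": {
  "targets": "-1 0 0 0.6 0 0 0;-1 0 0 0.5 0 0 0;-1 0 0 0.2 0 0 0;-1 0 0 0.2 0 0 0;-1 0 0 0.1 0 0 0"
}}

```text
clock: 3.17
eef_pos: [536.0, -29.6, 112.0]
tool_rot: [-3.141, 0.001, 0.402]
force: [-0.8, -0.0, 2.7]
width: -0.3
gripper_force: 1.3
```

Emit:
{"name": "move_arm", "arguments": {
  "targets": "-1 0 0 0.2 0 0 0;-1 0 0 0 0 0 0;-1 0 0 0 0 0 0"
}}

```text
clock: 3.42
eef_pos: [536.5, -29.6, 110.2]
tool_rot: [3.141, -0.0, 0.402]
force: [0.2, 0.2, 0.5]
width: -0.2
gripper_force: 0.0
```

Emit:
{"name": "move_arm", "arguments": {
  "targets": "-1 0 0 0.2 0 0 0;-1 0 0 0.1 0 0 0;-1 0 0 0.1 0 0 0"
}}

```text
clock: 3.67
eef_pos: [536.7, -29.7, 106.5]
tool_rot: [3.141, -0.001, 0.402]
force: [-1.0, -0.3, 4.9]
width: 0.0
gripper_force: 2.3
```

Emit:
{"name": "move_arm", "arguments": {
  "targets": "-1 0 0 0.1 0 0 0;-1 0 0 0.1 0 0 0"
}}

```text
clock: 3.83
eef_pos: [536.7, -29.7, 104.7]
tool_rot: [3.141, -0.001, 0.402]
force: [-0.7, -0.0, 6.9]
width: 0.2
gripper_force: 3.2
```

The lamp key is in: 6.9 N on the cap. Next is the stage box.

Emit:
{"name": "move_arm", "arguments": {
  "targets": "-1 0 0 -2 0 0 0;-1 0 0 -3 0 0 0;-1 0 0 -3 0 0 0;-1 0.8 -3.6 0 0 0 0;-1 0.8 -3.6 0 0 0 0"
}}

```text
clock: 4.25
eef_pos: [524.7, 41.2, 186.1]
tool_rot: [3.139, -0.004, 0.395]
force: [0.8, 0.8, 0.1]
width: -0.1
gripper_force: 0.0
```

Emit:
{"name": "move_arm", "arguments": {
  "targets": "-1 0.8 -3.6 0 0 0 0;-1 0.8 -3.6 0 0 0 0;-1 0.8 -3.6 0 0 0 0;-1 0.8 -3.6 0 0 0 0;-1 0.8 -3.6 0 0 0 0"
}}

```text
clock: 4.67
eef_pos: [488.6, 225.8, 184.1]
tool_rot: [3.142, 0.0, 0.402]
force: [1.4, -0.2, 0.1]
width: 0.2
gripper_force: 0.0
```

Emit:
{"name": "move_arm", "arguments": {
  "targets": "-1 0.8 -3.6 0 0 0 0;-1 0 -0.3 0 0 0 0;-1 0 0 2.5 0 0 0;-1 0 0 2.5 0 0 0;-1 0 0 2.5 0 0 0"
}}

```text
clock: 5.08
eef_pos: [481.5, 263.6, 108.5]
tool_rot: [-3.142, -0.001, 0.403]
force: [0.0, -0.6, -0.9]
width: -0.1
gripper_force: 0.0
```

Emit:
{"name": "move_arm", "arguments": {
  "targets": "-1 0 0 0 0 0 0;-1 0 0 0 0 0 0;-1 0 0 0 0 0 0;-1 0 0 0 0 0 0"
}}

```text
clock: 5.42
eef_pos: [482.5, 263.7, 110.8]
tool_rot: [-3.141, -0.003, 0.402]
force: [-0.5, 0.3, 1.2]
width: -0.2
gripper_force: 0.0
```

Run:
```python
from h import *
im=grab("wrist","pics/w4.png"); s=read_state(); print(s["clock"],s["eef_pos"],s["tool_rot"],s["force"])
print(proj(im,(482,263,62)),proj(im,s["eef_pos"]))
cv2.imwrite("pics/w4c.png",cv2.resize(im["color"][130:330,170:430,::-1],None,fx=3,fy=3))
```

```text
5.4667 [482.52832938 263.66021892 110.8408264 ] [-3.14120968e+00 -2.91596529e-03  4.01491592e-01] [-0.09871729 -0.07897043  0.21533522]
[284.88527336 231.08736779] [284.52003725 263.40485025]
```

View pics/w4c.png

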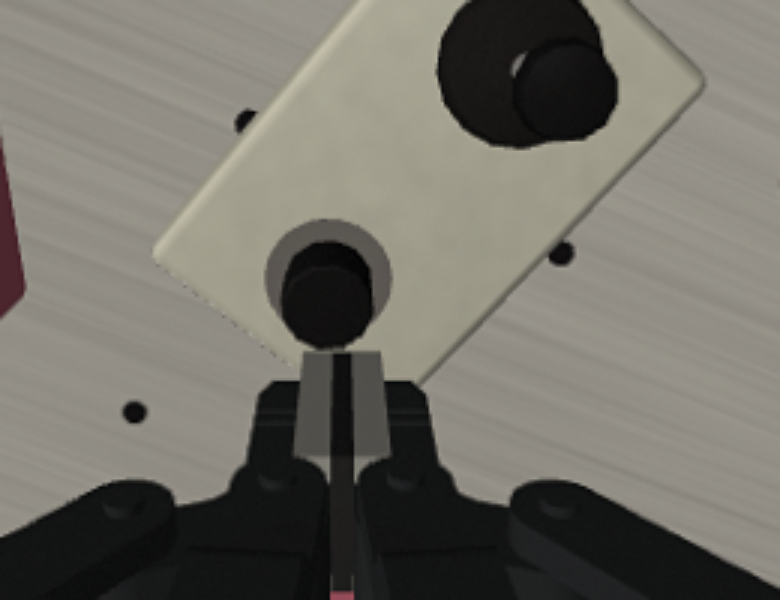

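The key top is at wrist (279,232) and the finger seam is at column 284, so I'll shift about 3.5 mm along tool -y. Then I'll descend and press; the stick is well clear.

Emit:
{"name": "move_arm", "arguments": {
  "targets": "-1 0 -0.35 2 0 0 0;-1 0 0 1.5 0 0 0;-1 0 0 0.8 0 0 0;-1 0 0 0 0 0 0;-1 0 0 0 0 0 0"
}}

```text
clock: 5.88
eef_pos: [480.4, 266.4, 66.8]
tool_rot: [3.142, -0.0, 0.402]
force: [-0.3, 0.7, -0.2]
width: 0.3
gripper_force: 0.0
```

Emit:
{"name": "move_arm", "arguments": {
  "targets": "-1 0 0 0.2 0 0 0;-1 0 0 0.2 0 0 0;-1 0 0 0.2 0 0 0;-1 0 0 0 0 0 0"
}}

```text
clock: 6.22
eef_pos: [480.7, 266.7, 60.6]
tool_rot: [-3.141, -0.001, 0.402]
force: [1.0, -0.8, 0.8]
width: -0.0
gripper_force: 0.2
```

Emit:
{"name": "move_arm", "arguments": {
  "targets": "-1 0 0 0.2 0 0 0;-1 0 0 0.2 0 0 0;-1 0 0 0.1 0 0 0"
}}

```text
clock: 6.47
eef_pos: [480.7, 266.7, 55.4]
tool_rot: [-3.142, -0.001, 0.402]
force: [1.0, 0.9, 2.7]
width: -0.3
gripper_force: 1.3
```

Emit:
{"name": "move_arm", "arguments": {
  "targets": "-1 0 0 0.1 0 0 0;-1 0 0 0.1 0 0 0"
}}

```text
clock: 6.63
eef_pos: [480.7, 266.7, 53.5]
tool_rot: [-3.142, -0.001, 0.402]
force: [0.3, 0.0, 4.8]
width: 0.0
gripper_force: 2.4
```

Emit:
{"name": "move_arm", "arguments": {
  "targets": "-1 0 0 0.1 0 0 0;-1 0 0 0.1 0 0 0;-1 0 0 0 0 0 0"
}}

```text
clock: 6.88
eef_pos: [480.7, 266.7, 51.6]
tool_rot: [-3.142, -0.001, 0.402]
force: [0.6, 0.4, 6.6]
width: 0.2
gripper_force: 3.2
```

The stage key is in (6.6 N). Next is the camera box, with the travel at height.

Emit:
{"name": "move_arm", "arguments": {
  "targets": "-1 0 0 -2 0 0 0;-1 0 0 -3.5 0 0 0;-1 0 0 -4 0 0 0;-1 0 0 -3.5 0 0 0;-1 -1.4 3.55 0 0 0 0"
}}

```text
clock: 7.3
eef_pos: [483.5, 238.5, 187.3]
tool_rot: [-3.135, -0.014, 0.413]
force: [1.7, 1.1, -0.1]
width: -0.1
gripper_force: 0.0
```

Emit:
{"name": "move_arm", "arguments": {
  "targets": "-1 -1.4 3.55 0 0 0 0;-1 -1.4 3.55 0 0 0 0;-1 -1.4 3.55 0 0 0 0;-1 -1.4 3.55 0 0 0 0;-1 -1.4 3.55 0 0 0 0"
}}

```text
clock: 7.72
eef_pos: [484.7, 35.8, 180.8]
tool_rot: [-3.141, 0.002, 0.402]
force: [0.5, -0.9, -0.3]
width: -0.2
gripper_force: 0.0
```

Emit:
{"name": "move_arm", "arguments": {
  "targets": "-1 -1.4 3.55 0 0 0 0;-1 -1.4 3.55 0 0 0 0;-1 -1.4 3.55 0 0 0 0;-1 -1.4 3.55 0 0 0 0;-1 -1.4 3.55 0 0 0 0"
}}

```text
clock: 8.13
eef_pos: [489.6, -154.6, 180.7]
tool_rot: [-3.14, 0.002, 0.402]
force: [0.8, 0.1, -1.5]
width: -0.2
gripper_force: 0.0
```

Emit:
{"name": "move_arm", "arguments": {
  "targets": "-1 -1.4 3.55 0 0 0 0;-1 -1.4 3.55 0 0 0 0;-1 -1.4 3.55 0 0 0 0;-1 -0.2 0 0 0 0 0;-1 0 0 0 0 0 0"
}}

```text
clock: 8.55
eef_pos: [490.1, -271.1, 180.4]
tool_rot: [-3.141, 0.002, 0.396]
force: [-0.2, 2.0, -0.0]
width: -0.3
gripper_force: 0.0
```

Emit:
{"name": "move_arm", "arguments": {
  "targets": "-1 0 0 3 0 0 0;-1 0 0 3 0 0 0;-1 0 0 2.5 0 0 0;-1 0 0 0 0 0 0;-1 0 0 0 0 0 0"
}}

```text
clock: 8.97
eef_pos: [491.3, -266.1, 95.3]
tool_rot: [-3.138, 0.002, 0.404]
force: [-0.1, 0.6, 0.0]
width: 0.1
gripper_force: 0.0
```

Run:
```python
from h import *
im=grab("wrist","pics/w5.png"); s=read_state(); print(s["clock"],s["eef_pos"],s["tool_rot"],s["force"])
print(proj(im,(493,-268,48)),proj(im,s["eef_pos"]))
cv2.imwrite("pics/w5c.png",cv2.resize(im["color"][130:330,170:430,::-1],None,fx=3,fy=3))
```

```text
9.0167 [ 492.47547207 -267.06740382   96.65897113] [-3.14050626e+00  9.38794316e-05  4.03454324e-01] [-0.60071836  0.74489609  0.23103125]
[288.15825894 229.32982646] [287.15887694 263.27846169]
```

View pics/w5c.png

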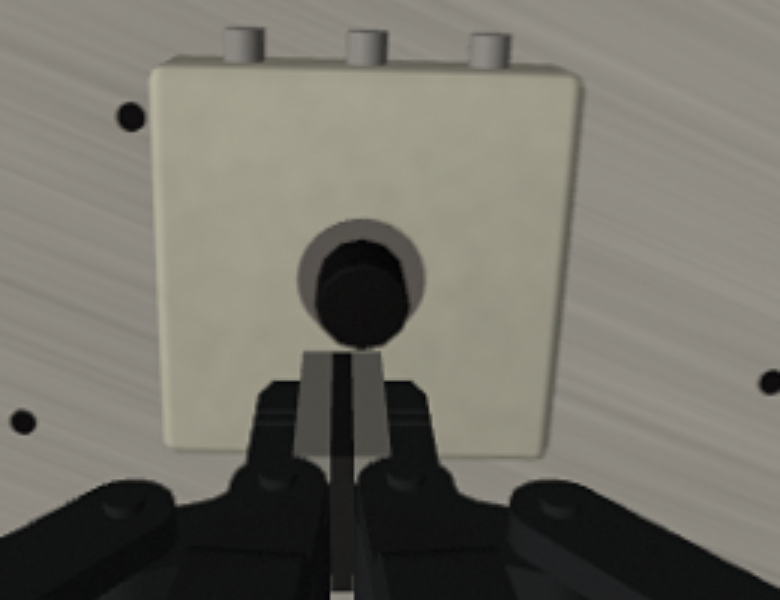

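The key top is at wrist (291,232), right of the finger seam at column 284, so I'll shift 3 mm along tool +y and descend.

Emit:
{"name": "move_arm", "arguments": {
  "targets": "-1 0 0.3 2 0 0 0;-1 0 0 1.5 0 0 0;-1 0 0 0.7 0 0 0;-1 0 0 0 0 0 0;-1 0 0 0 0 0 0"
}}

```text
clock: 9.43
eef_pos: [494.0, -271.1, 55.4]
tool_rot: [3.141, -0.001, 0.402]
force: [0.4, -0.9, 0.3]
width: -0.1
gripper_force: 0.0
```

Emit:
{"name": "move_arm", "arguments": {
  "targets": "-1 0 0 0.2 0 0 0;-1 0 0 0.2 0 0 0;-1 0 0 0.2 0 0 0;-1 0 0 0 0 0 0"
}}

```text
clock: 9.77
eef_pos: [493.4, -271.1, 48.4]
tool_rot: [3.142, -0.0, 0.402]
force: [-0.2, -0.5, 0.6]
width: 0.1
gripper_force: 0.0
```

Emit:
{"name": "move_arm", "arguments": {
  "targets": "-1 0 0 0.2 0 0 0;-1 0 0 0.2 0 0 0;-1 0 0 0.2 0 0 0;-1 0 0 0.1 0 0 0"
}}

```text
clock: 10.1
eef_pos: [493.6, -271.3, 41.2]
tool_rot: [3.141, -0.0, 0.402]
force: [0.2, -0.4, 2.9]
width: 0.0
gripper_force: 1.3
```

Emit:
{"name": "move_arm", "arguments": {
  "targets": "-1 0 0 0.1 0 0 0;-1 0 0 0.1 0 0 0;-1 0 0 0.1 0 0 0"
}}

```text
clock: 10.35
eef_pos: [493.6, -271.3, 38.5]
tool_rot: [3.141, -0.0, 0.402]
force: [-0.5, 0.2, 6.3]
width: 0.1
gripper_force: 2.8
```

The camera key is in (6.3 N). I'll hold briefly, retreat and check.

Emit:
{"name": "move_arm", "arguments": {
  "targets": "-1 0 0 0 0 0 0;-1 0 0 -2 0 0 0;-1 0 0 -3 0 0 0;-1 0 0 -4 0 0 0;-1 0 0 -4 0 0 0"
}}

```text
clock: 10.77
eef_pos: [492.2, -270.6, 168.6]
tool_rot: [-3.139, 0.002, 0.402]
force: [0.5, -0.7, 0.2]
width: 0.0
gripper_force: 0.0
```

Emit:
{"name": "move_arm", "arguments": {
  "targets": "-1 -3 0 -3 0 0 0;-1 0 0 0 0 0 0;-1 0 0 0 0 0 0;-1 0 0 0 0 0 0;-1 0 0 0 0 0 0"
}}

```text
clock: 11.18
eef_pos: [466.1, -281.6, 196.4]
tool_rot: [-3.139, 0.001, 0.403]
force: [-0.1, -0.9, -1.2]
width: -0.1
gripper_force: 0.0
```

Run:
```python
from h import *
im=grab("side","pics/s9.png"); s=read_state(); print(s["clock"],s["eef_pos"],s["force"])
b=im["color"][:,:,::-1]; a=cv2.imread("pics/side0.png")
cv2.imwrite("pics/cmp.png",np.vstack([cv2.resize(i[170:345,190:400],None,fx=1.7,fy=1.7,interpolation=cv2.INTER_CUBIC) for i in(a,b)]))
```

```text
11.2333 [ 466.11910285 -281.60891068  196.24310298] [ 0.23429654  0.75633777 -0.36060156]
```

View pics/cmp.png

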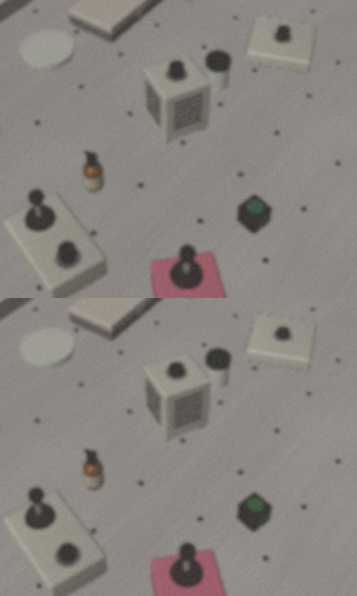

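In the after picture (lower half) all three keys stand visibly lower, and the boxes and bystanders are where they were. I'm handing in.

```bash
python3 -c "
from cell import order; print(order.finish_job())"
```

```text
the job is handed in; nothing more can be done
None
```

I pressed in the lamp, stage and camera keys in that order, reading at most 6.9 N, with no visible shift of the boxes or bystanders in the last side view, and handed the job in; it returned no verdict.

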